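# Push the steel bench block home down the brass-railed lane

## Robot

A 6-joint arm with a two-finger parallel gripper is mounted at the origin on a cart in front of the work surface, level with it; the furniture and walls round the work are solid. World frame = base frame: x ahead of the robot, y to its left, z up, the work surface at z = 0. Lengths are in m, angles in degrees, forces in N, time in s.
With the tool pointing down it reaches from about 0.375 to 0.9 m from the base axis. Payload 3.1 kg.
Tool frame: the origin (TCP) lies at the very end of the fingers, on their centre line; the grasp point (between the pads) lies 19 mm behind it; z points along the fingers, y is the direction in which the jaws open and shut (so a half turn about z gives the same grasp; the last joint's range is limited). The gripper opens to 87 mm and grips with 3 to 60 N. Pads are 19 mm wide; open, the fingers measure 117 mm over their backs; the gripper's body (75 mm by 190 mm) begins 51 mm behind the grasp point.
Start: joints at [-87.405, 30.224, 82.088, -0, 67.689, -10.227], TCP at [0.139, -0.609, 0.223] pointing down, gripper open.
Joint ranges: [-176.69, 176.69], [-43.24, 126.21], [12.49, 139.97], [-82, 262], [0, 151.66], [-163.58, 163.58]. Speed limits (degrees/s): [159.86, 159.86, 180, 180, 180, 180].

## Interface

Orientations are given as a 3x3 rotation matrix whose columns are the frame's x, y, z axes.
In Python, from rig import read_state, capture, hand_in gives the robot as it stands. The module is installed in compiled form; this text tells all that it offers.
- The arm moves only by the tool send_rows, never from a script. Its argument "moves" is one flat list of numbers, 7 for each row, row after row: the turn, a rotation vector about the world's x, y, z in degrees, then the shift along the world's x, y, z in cm, then the gripper's target within -1 to 1 (fully open at 1, half-way at 0, shut at -1). In form: [rx, ry, rz, tx, ty, tz, hand, rx, ry, rz, tx, ty, tz, hand, ...]. A call has 1 to 20 rows; each row shifts and turns the commanded pose from where the row before left it; what a row does not reach is not made up. A row lasts 1/10 s, in which the tool goes at most 50 mm and 8.59 degrees, less where a joint would pass 70% of its speed; a pose out of reach is approached as far as the arm can. A call with a gripper value outside its range is refused whole. The fingers move at their own pace and stop on an object; the grip force is fixed at half the most. Time passes only in rows, so rows that do not move let the fingers close. It gives the time, the measured TCP pose, the force and the opening at its end, in the units of the state.
- read_state(): the state, without advancing time (a new reading comes with each control period).
- capture(name): name is "scene" or "top"; returns a dict with "pixels" (420x560x3 uint8, red, green, blue), "vertical_fov" (degrees; the focal length in pixels is half the picture's height over the tangent of half this angle, whatever the lens; pixels are square), "cx", "cy" (the principal point, pixels), "rvec" (rotation vector, rad) and "tvec" (3), from world to camera coordinates, as OpenCV has them. Camera axes: x right, y down, z forward; pixel columns grow to the right and rows downward; lengths in m; the calibration is good to about 2 mm. A picture is of the moment at which its call begins. There is no depth.
- hand_in(): hands the job in, once; it reports no verdict.
The state is a dict: "time_s": time; "joint_positions": joint angles; "qvel": joint speeds; "tau": joint torques, N m; "position": TCP position; "tcp_rot": TCP orientation; "force": force on the tool from outside, world axes, zero at the start; "moment": the same for the moment, N m; "opening": opening from 0.0 (shut) to 1.0 (fully open).
Only numpy, scipy, OpenCV 4.12 (cv2) and the standard library are available. Lean on these libraries where they do the work, as an engineer would, in place of code of your own. Each camera call takes 0.05 s, during which the arm holds its last target.

## Task

With the fingertips or the outside of the fingers only, push the loose steel bench block along the grey plate, in between the two polished brass rails and down the lane until it sits squarely and fully home against the rubber-faced stop, then take the hand away. The hardened block would mar the brass, so neither the block nor the robot may touch either rail: straighten and centre the block in front of the lane first if it stands askew. Do not pinch, lift or tip the block, and leave the other things on the bench where they are.

Things in the scene. Friction and masses are not known exactly. Their poses are not given: they have to be found in the camera images.
- steel_block: loose hardened steel bench block, 52 x 52 x 48 mm, 0.6 to 0.85 kg; it starts on the grey plate in front of the lane mouth, some way off the centre line and turned. Origin at the centre of its underside, z up; x and y square to its side faces. It starts within 0.4 rad of x pointing down the lane. It slides stiffly (a few newtons) and stays where it is left
- lane_mouth (a point): mouth of the lane, level with the tips of the rails' round noses, midway between them, on the plate's top surface (8 mm above the bench). x points down the lane towards the stop, y to the left rail, z up. The lane is 68 mm wide (8 mm to spare on each side of the block) and its rails run from x = 0 to x = 125 mm here. The plate is fixed to the bench, 140 mm wide, and reaches from x = -105 mm to x = 165 mm, with a white centre line in front of the mouth
- lane_home (a point): where the centre of the block's underside is when it is home with its leading face on the stop's rubber facing: 105 mm down the lane from lane_mouth, on the plate's top, same axes. The stop is a fixed steel bar across the lane, 26 mm high above the plate, its rubber face 26 mm beyond this point
- rail_left: fixed polished brass rail, 125 mm long, 14 mm wide, 14 mm high above the plate, round nose at the mouth; the one on the +y side of the lane. Origin on the plate's top, middle of the rail; x along the lane. Not to be touched
- rail_right: the same rail on the -y side of the lane. Not to be touched
- grey_tin: bystander: round grey tin, 68 mm across, 43 mm high, origin at the centre of its underside
- match_box: bystander: red matchbox, 36 x 52 x 15 mm, origin at the centre of its underside
- vial: bystander: square glass oil vial with dark cap, 30 x 34 x 64 mm, origin at the centre of its underside
- cup: bystander: clear cup, 53 mm across, 27 mm high, origin at the centre of its underside
- weight: bystander: brass weight with knob, 32 mm across, 30 mm high, origin at the centre of its underside
- chalk: bystander: piece of chalk, 13 x 21 x 10 mm, origin at the centre of its underside
Things that resemble listed ones, but are neither listed nor needed, are in the scene too. What is shaped like the steel_block but orange is not meant.

How it is judged (in metres and radians):
On the way:
1. the block stands between the rails, its centre at least 45 mm inside the mouth, flat on the plate (x of steel_block in the frame of lane_home above -0.06 m and y of steel_block in the frame of lane_home between -0.01 and 0.01 m and z of steel_block in the frame of lane_home below 0.006 m), for 0.1 s.
At the end, for the whole second after the job is handed in: The block stands flat and at rest on the plate between the rails, its centre no more than 5 mm short of the home point and within 10 mm of the lane's centre line, square to the lane within 0.1 rad (x of steel_block in the frame of lane_home between -0.005 and 0.004 m and y of steel_block in the frame of lane_home between -0.01 and 0.01 m and z of steel_block in the frame of lane_home below 0.004 m and angle between steel_block's own z axis and vertical below 0.05 rad and (angle between the x axis of steel_block and the x axis of lane_home, either way round below 0.1 rad or angle between the y axis of steel_block and the x axis of lane_home, either way round below 0.1 rad) and linear speed of steel_block below 0.01 m/s); the robot touches nothing.
It fails at once if the block touches a rail (contact force between steel_block and rail_left above 0.2 N or contact force between steel_block and rail_right above 0.2 N).
It fails at once if the robot touches a rail (contact force between any of the arm, the fingers and rail_left above 0.2 N or contact force between any of the arm, the fingers and rail_right above 0.2 N).
It fails at once if the block is lifted or tipped (z of steel_block in the frame of lane_home above 0.008 m or angle between steel_block's own z axis and vertical above 0.15 rad).
It fails at once if the block is taken between the fingers (the grasp point is inside it or just over it) (x of the grasp point in the frame of steel_block between -0.022 and 0.022 m and y of the grasp point in the frame of steel_block between -0.022 and 0.022 m and z of the grasp point in the frame of steel_block below 0.06 m).
It fails at once if a bystander is moved by more than 15 mm (distance of any of grey_tin, match_box, vial, cup, weight, chalk from where it was at the start of the episode above 0.015 m).
It also fails if it takes over 67 s, if anything falls off the work surface, if the arm or the gripper's body presses on something with over 40 N, if the wrist force passes 120 N, or if a joint passes its speed limit or range.

## Working session

There is one attempt and no reset: what is moved stays moved. The work goes in short steps, Python scripts to look and compute and a tool call to move; the robot and the scene stay as the last step left them, time stands still between calls to the robot, and variables do not carry over. Pictures are saved under pics/ and viewed, and the job is handed in when it is done.

Besides the shell and the picture viewer there is one more tool, called after "Call:" as name(argument=value, ...) on one line, values as JSON. send_rows: Moves the arm, as the interface text tells. Its arguments: {"type":"object","properties":{"moves":{"type":"array","items":{"type":"number"}}},"required":["moves"]}

```bash
mkdir -p pics; cat > h.py <<'E'
import numpy as np, cv2
from rig import read_state, capture, hand_in
def cam(n):
    c=capture(n); p=c["pixels"]; H=p.shape[0]
    f=H/2/np.tan(np.radians(c["vertical_fov"])/2)
    K=np.array([[f,0,c["cx"]],[0,f,c["cy"]],[0,0,1.]])
    R,_=cv2.Rodrigues(np.array(c["rvec"],float)); t=np.array(c["tvec"],float).ravel()
    return p,K,R,t
def ray(K,R,t,uv,z):
    d=R.T@np.linalg.inv(K)@np.array([uv[0],uv[1],1.]); o=-R.T@t
    return o+d*(z-o[2])/d[2]
def proj(K,R,t,X):
    q=K@(R@np.array(X)+t); return q[:2]/q[2]
def save(p,name,crop=None,s=1):
    if crop: x0,y0,x1,y1=crop; p=p[y0:y1,x0:x1]
    cv2.imwrite("pics/"+name,cv2.resize(p[:,:,::-1],None,fx=s,fy=s,interpolation=cv2.INTER_CUBIC))
E
python3 - <<'E'
from h import *
for n in("scene","top"):
    p,K,R,t=cam(n); save(p,n+"0.png"); print(n,K[0,0],-R.T@t,R[2])
print(read_state()["tcp_rot"], read_state()["time_s"])
E
```

```text
scene 469.7348102788644 [-6.70117913e-04  1.17463493e-01  6.99732584e-01] [ 0.59751597  0.21969707 -0.77117304]
top 534.3909304910959 [0.39375992 0.31900248 1.26796393] [ 0.09962835  0.00982333 -0.99497623]
[[ 9.75062624e-01  2.21929881e-01 -8.69843131e-05]
 [ 2.21929612e-01 -9.75060662e-01  1.98836179e-03]
 [ 3.56461914e-04 -1.95808166e-03 -9.99998019e-01]] 0.1
```

View pics/scene0.png

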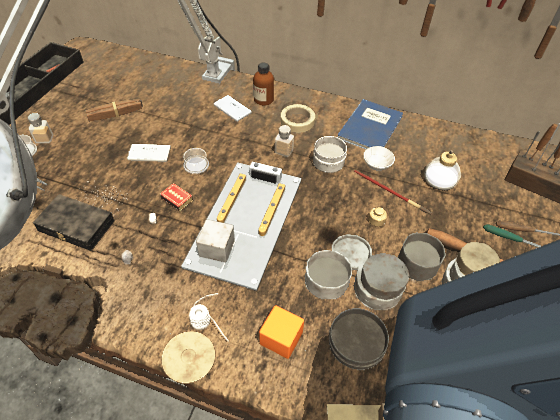

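View pics/top0.png

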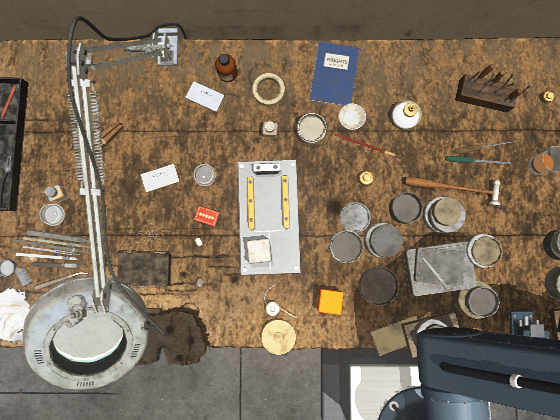

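Candidates for the block: the grey cube on the plate (scene 215,240; top 257,250), the orange cube (scene 282,331; top 330,302), which the task rules out, and the dark slab (scene 73,224), which is flat and black. I choose the grey cube and check it in close crops.

```bash
python3 - <<'E'
from h import *
p,K,R,t=cam("scene"); save(p,"s1.png",(170,150,310,290),5)
p,K,R,t=cam("top"); save(p,"t1.png",(220,150,320,285),5)
E
```

```text
(no output)
```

View pics/s1.png

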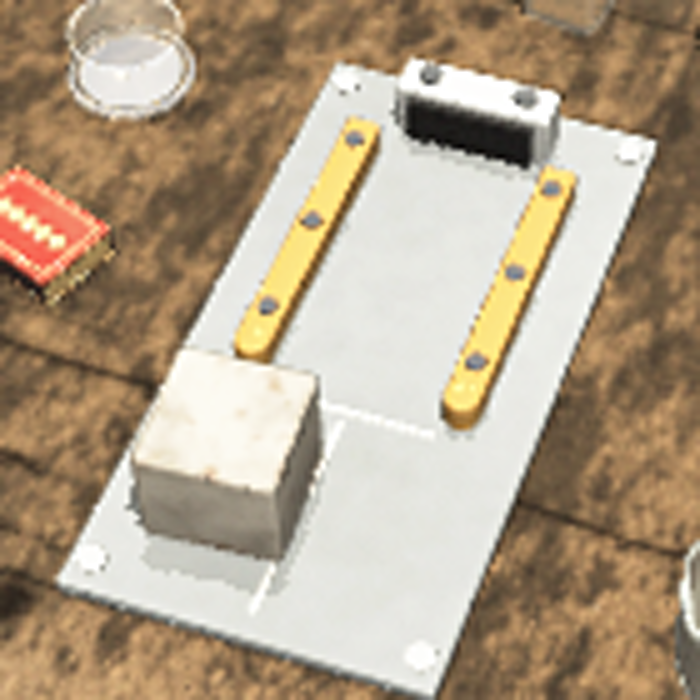

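View pics/t1.png

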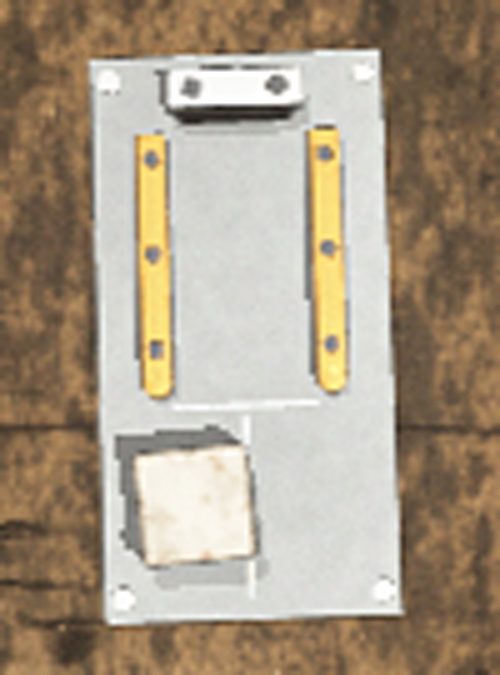

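```bash
cat > fit.py <<'E'
from h import *
from scipy.optimize import least_squares
p,Ks,Rs,ts=cam("scene"); p,Kt,Rt,tt=cam("top")
u=lambda c,o:(np.array(c)+.5)/5-.5+np.array(o)
S=(170,150);T=(220,150)
# plate corners in lane frame
C=[(165,70),(165,-70),(-105,-70),(-105,70)]
sp=[(337,62),(657,143),(435,698),(58,580)]; tp=[(90,62),(381,50),(402,613),(106,624)]
B=[(26,26),(26,-26),(-26,-26),(-26,26)]
def pts(q,L,z):
    c,s=np.cos(q[2]),np.sin(q[2]); return [(q[0]+(c*a-s*b)/1e3,q[1]+(s*a+c*b)/1e3,z) for a,b in L]
def fit(obs,x0):
    def f(q):
        r=[]
        for cam_,L,z,uv,o in obs:
            for X,w in zip(pts(q,L,z),uv): r+=list(proj(*cam_,X)-u(w,o))
        return np.array(r)
    s=least_squares(f,x0); return s.x,np.round(f(s.x).reshape(-1,2),1)
cs=(Ks,Rs,ts);ct=(Kt,Rt,tt)
x0=[.45,.35,0]
if __name__=="__main__":
    P1,r1=fit([(cs,C,.008,sp,S)],x0); P2,r2=fit([(ct,C,.008,tp,T)],x0); P,_=fit([(cs,C,.008,sp,S),(ct,C,.008,tp,T)],x0)
    print(P1,P2,P); print(r1.tolist(),r2.tolist())
    sb=[(190,350),(322,375),(278,492),(133,462)]; tb=[(135,453),(240,444),(257,555),(148,566)]
    sl=[(277,557),(143,527)]
    b0=[P[0]-.06,P[1]+.02,P[2]]
    for Q,o in((P1,[(cs,B,.056,sb,S),(cs,B[2:],.008,sl,S)]),(P2,[(ct,B,.056,tb,T)])):
        b,r=fit(o,b0); d=b-Q; c,s=np.cos(Q[2]),np.sin(Q[2])
        print("block",b,"lane",(c*d[0]+s*d[1])*1e3,(-s*d[0]+c*d[1])*1e3,np.degrees(d[2])); print(r.tolist())
E
python3 fit.py
```

```text
[0.46645416 0.34816608 0.03565758] [0.46626242 0.34637669 0.03515323] [0.46629143 0.34744626 0.03510063]
[[-0.1, -0.2], [0.6, -0.5], [0.1, -0.2], [-0.6, 0.6]] [[-0.2, -0.8], [0.1, -0.5], [0.4, 0.7], [-0.2, 0.5]]
block [0.41598413 0.37023174 0.07927193] lane -49.651299512222785 23.850896913009393 2.4989182359437363
[[-1.1, -2.2], [0.7, -0.6], [-0.6, -0.2], [-0.8, -1.4], [1.5, 2.6], [0.4, 1.6]]
block [0.41512629 0.36867397 0.11523449] lane -50.320879731543315 24.08074149381993 4.588318343382079
[[-0.7, 0.2], [1.1, -0.7], [0.3, 0.0], [-0.8, 0.5]]
```

The crops confirm it: a grey-white cube on the plate, its top face at top-crop (135,453)–(257,555). It sits left of the centre line, at about lane (-50, +24) mm and turned 2.5–4.6°. I'm swinging the hand over at height, with the fingers partly open and the jaw axis turning to run along the lane.

Call:
send_rows(moves=[0,0,3.3,3.9,2.5,0,-0.55,0,0,3.3,3.9,2.5,0,-0.55,0,0,3.3,3.9,2.5,0,-0.55,0,0,3.3,3.9,2.5,0,-0.55,0,0,3.3,3.9,2.5,0,-0.55,0,0,3.3,3.9,2.5,0,-0.55,0,0,3.3,3.9,2.5,0,-0.55,0,0,3.3,3.9,2.5,0,-0.55,0,0,3.3,1.75,3.9,0,-0.55,0,0,3.3,1.75,3.9,0,-0.55,0,0,3.3,1.75,3.9,0,-0.55,0,0,3.3,1.75,3.9,0,-0.55,0,0,3.3,1.75,3.9,0,-0.55,0,0,3.3,1.75,3.9,0,-0.55,0,0,3.3,1.75,3.9,0,-0.55,0,0,3.3,1.75,3.9,0,-0.55])

```text
time_s: 1.9
position: [0.5913, -0.0957, 0.2226]
tcp_rot: [[0.411, 0.912, 0.0], [0.912, -0.411, -0.0], [-0.0, 0.0, -1.0]]
force: [0.5, -0.0, -0.1]
opening: 0.223
```

Call:
send_rows(moves=[0,0,3.3,-0.6,4.4,0,-0.55,0,0,3.3,-0.6,4.4,0,-0.55,0,0,3.3,-0.6,4.4,0,-0.55,0,0,3.3,-0.6,4.4,0,-0.55,0,0,3.3,-0.6,4.4,0,-0.55,0,0,3.3,-0.6,4.4,0,-0.55,0,0,3.3,-0.6,4.4,0,-0.55,0,0,3.3,-0.6,4.4,0,-0.55,0,0,0,-2.6,3.3,0,-0.55,0,0,0,-2.6,3.3,0,-0.55,0,0,0,-2.6,3.3,0,-0.55,0,0,0,-2.6,3.3,0,-0.55,0,0,0,-2.6,3.3,0,-0.55,0,0,0,0,0,0,-0.55,0,0,0,0,0,0,-0.55])

```text
time_s: 3.4
position: [0.412, 0.4203, 0.2225]
tcp_rot: [[-0.038, 0.999, 0.0], [0.999, 0.038, -0.0], [-0.0, 0.0, -1.0]]
force: [-0.3, -0.3, -0.0]
opening: 0.226
```

```bash
python3 - <<'E'
from h import *
s=read_state(); print(s["time_s"],s["position"],np.round(s["tcp_rot"],4),s["opening"],s["force"],np.round(s["joint_positions"],1))
p,K,R,t=cam("scene"); save(p,"s2.png",(130,100,330,300),4)
p,K,R,t=cam("top"); save(p,"t2.png",(170,150,370,300),4)
E
```

```text
3.4 [0.41201194 0.42026698 0.22252725] [[-3.800e-02  9.993e-01  3.000e-04]
 [ 9.993e-01  3.800e-02 -4.000e-04]
 [-4.000e-04  3.000e-04 -1.000e+00]] 0.22610534287785444 [-0.25381621 -0.29083133 -0.00937547] [34.7 27.4 87.5 -0.  65.1 32.6]
```

View pics/s2.png

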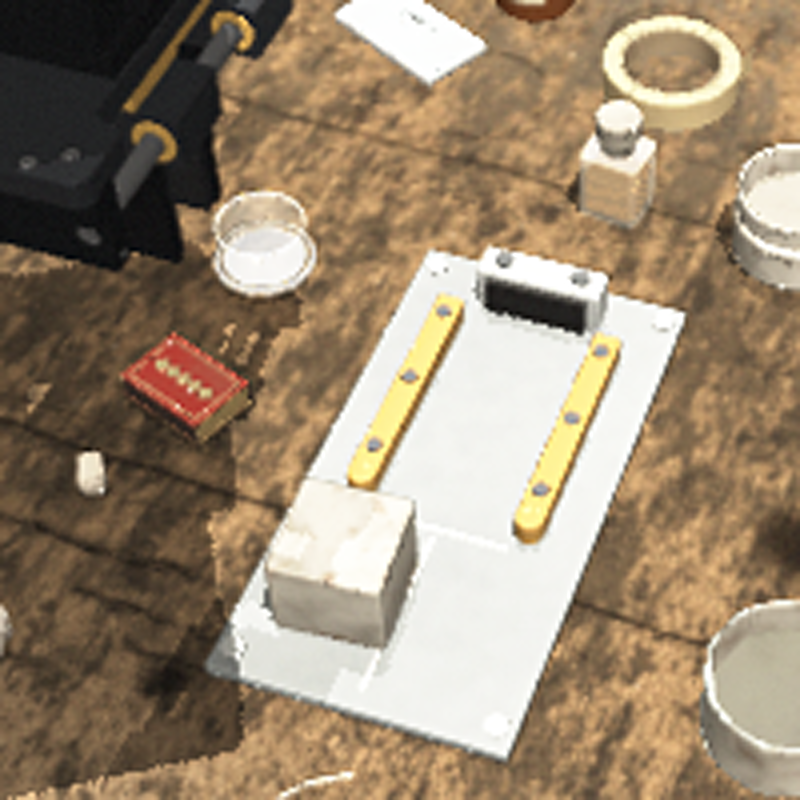

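View pics/t2.png

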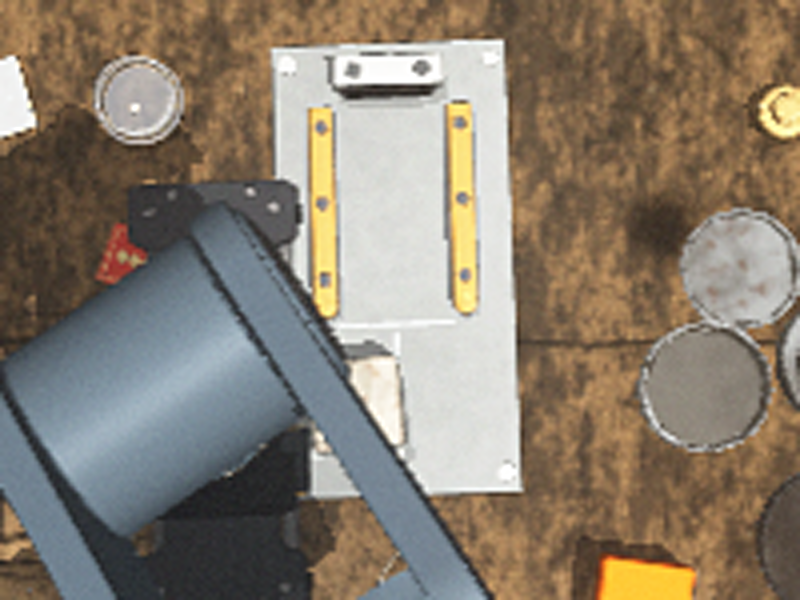

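The hand is at lane (-52, +75), level with the block's left side, with the jaw axis along the lane. Block and bystanders are unchanged (scene crop block 265–415, 480–645). Next I lower to 16 mm above the plate with a 3° tip-first tilt, then push sideways towards the centre line, stopping a little short.

Call:
send_rows(moves=[-1,0,0,0,0,-4,-0.55,-1,0,0,0,0,-4,-0.55,-1,0,0,0,0,-4,-0.55,0,0,0,0,0,-4,-0.55,0,0,0,0,0,-3.0,-0.55,0,0,0,0,0,-0.8,-0.55,0,0,0,0,0,0,-0.55,0,0,0,0,0,0,-0.55])

```text
time_s: 4.3
position: [0.4143, 0.4198, 0.0258]
tcp_rot: [[-0.034, 0.999, 0.002], [0.998, 0.034, -0.051], [-0.051, 0.0, -0.999]]
force: [0.3, 0.4, -0.5]
opening: 0.229
```

Call:
send_rows(moves=[0,0,0,0.01,-0.3,0,-0.55,0,0,0,0.01,-0.3,0,-0.55,0,0,0,0.01,-0.3,0,-0.55,0,0,0,0.01,-0.3,0,-0.55,0,0,0,0.01,-0.3,0,-0.55,0,0,0,0.01,-0.3,0,-0.55])

```text
time_s: 4.9
position: [0.4151, 0.4037, 0.0255]
tcp_rot: [[-0.035, 0.999, 0.004], [0.998, 0.035, -0.047], [-0.048, 0.003, -0.999]]
force: [-0.4, 6.8, 1.3]
opening: 0.224
```

Call:
send_rows(moves=[0,0,0,0.01,-0.25,0,-0.55,0,0,0,0.01,-0.25,0,-0.55,0,0,0,0.01,-0.25,0,-0.55,0,0,0,0.01,-0.25,0,-0.55,0,0,0,0.01,-0.25,0,-0.55,0,0,0,0.01,-0.25,0,-0.55,0,0,0,0,0,0,-0.55])

```text
time_s: 5.6
position: [0.4155, 0.3885, 0.0254]
tcp_rot: [[-0.034, 0.999, 0.004], [0.998, 0.034, -0.048], [-0.048, 0.002, -0.999]]
force: [0.5, 5.6, 2.7]
opening: 0.226
```

```bash
python3 - <<'E'
from h import *
s=read_state(); print(s["time_s"],s["position"],s["opening"],s["force"])
p,K,R,t=cam("scene"); save(p,"s3.png",(170,150,310,290),5)
E
```

```text
5.6 [0.41550055 0.38850852 0.02543877] 0.2260386853528497 [0.47110256 5.58046394 2.69173273]
```

View pics/s3.png

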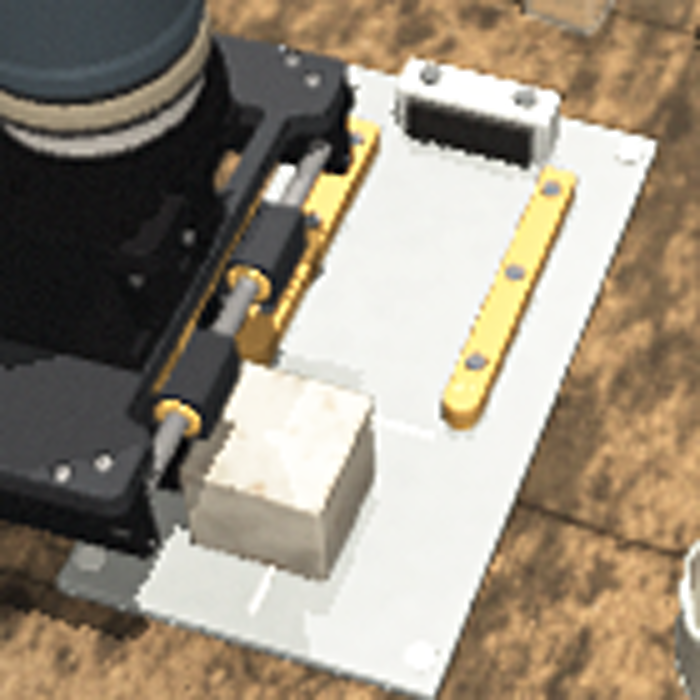

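```bash
cat > blk.py <<'E'
from fit import *
P=np.array([.46629,.34745,.0351])
P1=np.array([.46645,.34817,.0357])
def blk(sb,idx,sl,lidx,Q=P1,cm=cs,o=S):
    ob=[(cm,[B[i] for i in idx],.056,sb,o)]
    if sl: ob.append((cm,[B[i] for i in lidx],.008,sl,o))
    b,r=fit(ob,[P[0]-.05,P[1],P[2]]); d=b-Q; c,s=np.cos(Q[2]),np.sin(Q[2])
    print("lane mm",(c*d[0]+s*d[1])*1e3,(-s*d[0]+c*d[1])*1e3,"deg",np.degrees(d[2])); print(r.tolist())
E
python3 - <<'E'
from blk import *
blk([(246,365),(376,397),(327,516),(188,484)],[0,1,2,3],[(325,580),(195,541)],[2,3])
blk([(246,365),(376,397),(327,516),(188,484)],[0,1,2,3],None,None)
blk([(376,397),(327,516)],[1,2],[(325,580)],[2])
E
```

```text
lane mm -51.61697280013928 3.307779198461854 deg -0.010350252324842676
[[-1.0, -1.7], [1.1, -0.4], [-0.2, -0.4], [-1.4, -2.3], [1.7, 2.5], [-0.1, 2.1]]
lane mm -53.70680688697601 1.7718810356777381 deg 1.7190221642050987
[[-1.2, -0.4], [1.2, 0.3], [0.8, 0.6], [-0.8, -0.6]]
lane mm -50.919692933701924 5.041338504124973 deg -0.11618466452270937
[[0.3, -1.0], [-1.1, -1.0], [0.8, 1.9]]
```

```bash
python3 - <<'E'
from blk import *
sb=[(246,365),(376,397),(327,516),(188,484)];sl=[(325,580),(195,541)]
for h,zt,zb in((24,.056,.008),(24,.054,.010),(24.5,.053,.012),(25,.05,.008)):
    Bt=[(a*h/26,b*h/26) for a,b in B]
    for ob in([(cs,Bt,zt,sb,S),(cs,Bt[2:],zb,sl,S)],):
        b,r=fit(ob,[.41,.35,.035]); d=b-P1; c,s=np.cos(P1[2]),np.sin(P1[2])
        print(h,zt,zb,(c*d[0]+s*d[1])*1e3,(-s*d[0]+c*d[1])*1e3,np.degrees(d[2]),r.tolist())
E
```

```text
24 0.056 0.008 -52.45113973026261 3.2322558328596727 0.03217460720243854 [[-0.5, -0.2], [-0.6, 0.5], [-1.0, -1.3], [0.0, -2.5], [0.9, 1.6], [1.3, 1.9]]
24 0.054 0.01 -51.98469331185824 3.5087802823307292 0.2960595853099859 [[-0.6, 0.3], [-0.6, 0.9], [-0.9, -0.9], [0.1, -2.0], [0.9, 0.7], [1.2, 1.1]]
24.5 0.053 0.012 -51.74591128652732 3.56808862252887 0.47796800560436903 [[-0.7, 0.3], [-0.3, 1.0], [-0.6, -0.4], [-0.2, -1.6], [1.0, 0.3], [0.7, 0.6]]
25 0.05 0.008 -49.46134453858786 4.669440602664882 0.41929699819553284 [[-0.8, -0.1], [0.1, 0.7], [-0.5, -0.3], [-0.4, -1.7], [1.2, 0.6], [0.5, 0.8]]
```

The side push worked: 5.6 N, and the block is nearly centred and about square (scene crop top face 188–376, 365–516). The single oblique view doesn't pin down y, so I back off for a clear look from above.

Call:
send_rows(moves=[0,0,0,-0.03,1,0,-0.55,0,0,0,-0.05,1.5,0,-0.55,0,0,0,0,1,4,-0.55,1,0,0,0,3,4,-0.55,1,0,0,0,3,4,-0.55,1,0,0,0,3,3,-0.55,0,0,0,0,0,0,-0.55,0,0,0,0,0,0,-0.55])

```text
time_s: 6.65
position: [0.4123, 0.5122, 0.1748]
tcp_rot: [[-0.037, 0.999, 0.0], [0.999, 0.037, -0.001], [-0.001, 0.0, -1.0]]
force: [-0.3, -1.3, -0.2]
opening: 0.225
```

```bash
python3 - <<'E'
from h import *
s=read_state(); print(s["time_s"],s["position"],s["opening"],s["force"])
p,K,R,t=cam("scene"); save(p,"s4.png",(195,200,275,280),10)
p,K,R,t=cam("top"); save(p,"t4.png",(235,190,305,280),8)
E
```

```text
6.65 [0.41233568 0.51224224 0.17477736] 0.2251937324794235 [-0.31450686 -1.31563183 -0.22054663]
```

View pics/s4.png

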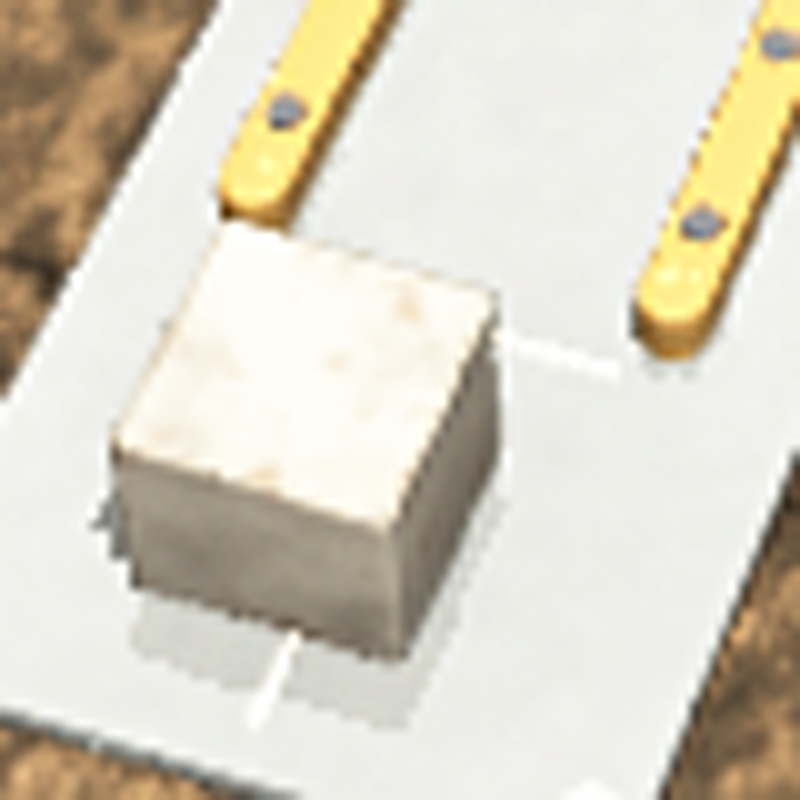

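View pics/t4.png

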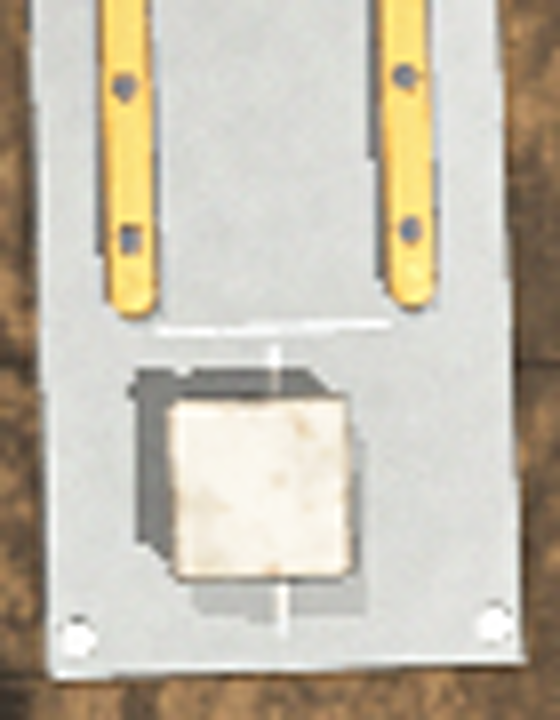

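```bash
python3 - <<'E'
from fit import *
def u8(c,s,o): return (np.array(c)+.5)/s-.5+np.array(o)
tb=[(168,403),(347,397),(353,573),(177,579)]
sb=[(220,228),(495,293),(392,522),(117,448)]; sl=[(405,660),(135,585)]
T5=lambda L,s,o:[tuple((u8(c,s,o)+.5)*5-.5) for c in L]
def line(cm,a,b,s,o): return [ray(*cm,u8(c,s,o),.008)[:2] for c in (a,b)]
for nm,cm,top,s,o,ln,mo in(("top",ct,tb,8,(235,190),((275,350),(283,630)),((158,331),(392,322))),("scene",cs,sb,10,(195,200),((297,640),(255,725)),((500,335),(618,370)))):
    A,Bb=line(cm,*ln,s,o); M=line(cm,*mo,s,o)
    print(nm,"line lat at world",A,Bb,"mouth",M)
    for h,z in((26,.056),(24.7,.056)):
        b,r=fit([(cm,[(x*h/26,y*h/26) for x,y in B],z,T5(top,s,o),(0,0))],[.41,.35,.035])
        for Q in(np.array([.46645,.34817,.0357]),np.array([.46626,.34638,.0352])):
            d=b-Q;c,si=np.cos(Q[2]),np.sin(Q[2])
            print(h,np.round(b,4),"lane",np.round([(c*d[0]+si*d[1])*1e3,(-si*d[0]+c*d[1])*1e3,np.degrees(d[2])],1))
E
```

```text
top line lat at world [0.45630697 0.34638337] [0.37431259 0.34392943] mouth [array([0.46192228, 0.38090812]), array([0.46455211, 0.31188874])]
26 [0.415  0.3492 0.039 ] lane [-51.4   2.8   0.2]
26 [0.415  0.3492 0.039 ] lane [-51.1   4.6   0.2]
24.7 [0.415  0.3492 0.039 ] lane [-51.4   2.8   0.2]
24.7 [0.415  0.3492 0.039 ] lane [-51.2   4.6   0.2]
scene line lat at world [0.39078952 0.3459264 ] [0.37245417 0.3455779 ] mouth [array([0.46433194, 0.33831969]), array([0.4646647 , 0.31521289])]
26 [0.4136 0.3508 0.0627] lane [-52.7   4.5   1.5]
26 [0.4136 0.3508 0.0627] lane [-52.4   6.3   1.6]
24.7 [0.4135 0.3508 0.0627] lane [-52.8   4.5   1.5]
24.7 [0.4135 0.3508 0.0627] lane [-52.6   6.2   1.6]
```

Both cameras, each against its own plate fit, put the block at y = +4.5 mm and 0.2–1.5° off square (top-crop face 168–353, 397–579; centre line at 275–284). I go back in and push 4.5 mm further.

Call:
send_rows(moves=[-1,0,0,0,-3,-3,-0.55,-1,0,0,0,-3,-4,-0.55,-1,0,0,0,-3,-4,-0.55,0,0,0,0,-1,-4,-0.55,0,0,0,0.1,-1,0,-0.55,0,0,0,0.1,-1,0,-0.55,0,0,0,0.05,-0.3,0,-0.55,0,0,0,0,-0.2,0,-0.55,0,0,0,0,-0.2,0,-0.55,0,0,0,0,-0.2,0,-0.55,0,0,0,0,-0.1,0,-0.55,0,0,0,0,0,0,-0.55,0,0,0,0,0,0,-0.55])

```text
time_s: 8.15
position: [0.4174, 0.3839, 0.0263]
tcp_rot: [[-0.035, 0.999, 0.005], [0.998, 0.036, -0.048], [-0.048, 0.003, -0.999]]
force: [0.3, 5.5, 1.5]
opening: 0.221
```

Call:
send_rows(moves=[0,0,0,-0.03,1,0,-0.55,0,0,0,-0.1,1.5,0,-0.55,0,0,0,0,1,4,-0.55,1,0,0,0,3,4,-0.55,1,0,0,0,3,4,-0.55,1,0,0,0,3,3,-0.55,0,0,8.2,0,0,0,-0.55,0,0,8.2,0,0,0,-0.55,0,0,8.2,0,0,0,-0.55,0,0,8.2,0,0,0,-0.55,0,0,8.2,0,0,0,-0.55,0,0,8.2,0,0,0,-0.55,0,0,8.2,0,0,0,-0.55,0,0,8.2,0,0,0,-0.55,0,0,8.2,0,0,0,-0.55,0,0,8.2,0,0,0,-0.55,0,0,8,0,0,0,-0.55,0,0,0,0,0,0,-0.55])

```text
time_s: 9.95
position: [0.4137, 0.5071, 0.1745]
tcp_rot: [[-0.999, -0.036, -0.0], [-0.036, 0.999, -0.001], [0.0, -0.001, -1.0]]
force: [0.1, -0.1, 0.7]
opening: 0.222
```

```bash
python3 - <<'E'
from h import *
s=read_state(); print(s["time_s"],s["position"],np.round(s["joint_positions"],1),s["force"])
p,K,R,t=cam("scene"); save(p,"s5.png",(195,200,275,280),10)
p,K,R,t=cam("top"); save(p,"t5.png",(235,190,305,280),8)
E
```

```text
9.95 [0.41366387 0.50711899 0.17450304] [ 41.   35.5  80.2  -0.   64.4 -51. ] [ 0.06091961 -0.10619345  0.74597547]
```

View pics/s5.png

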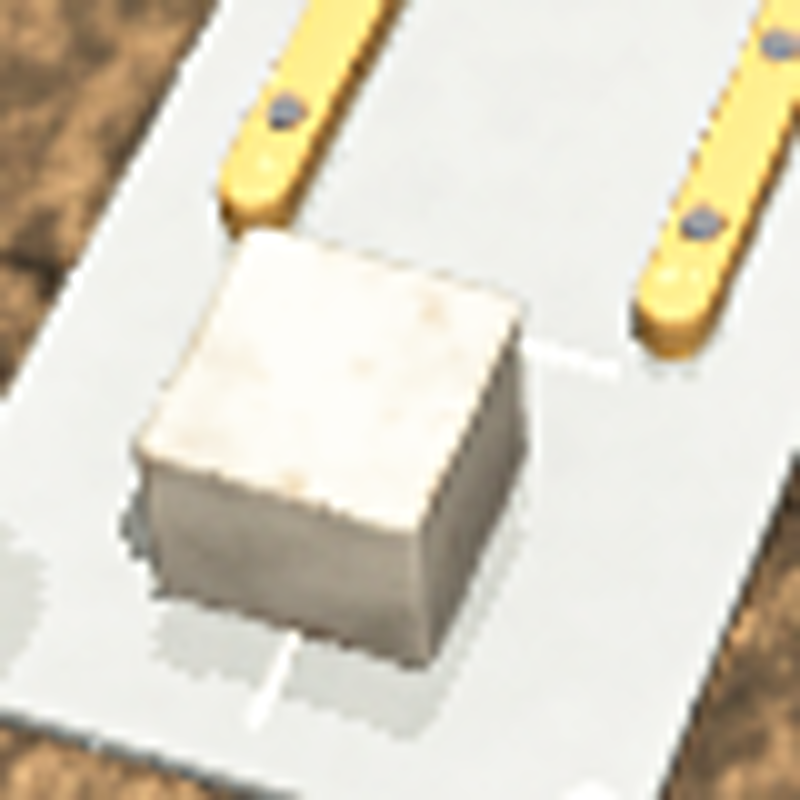

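View pics/t5.png

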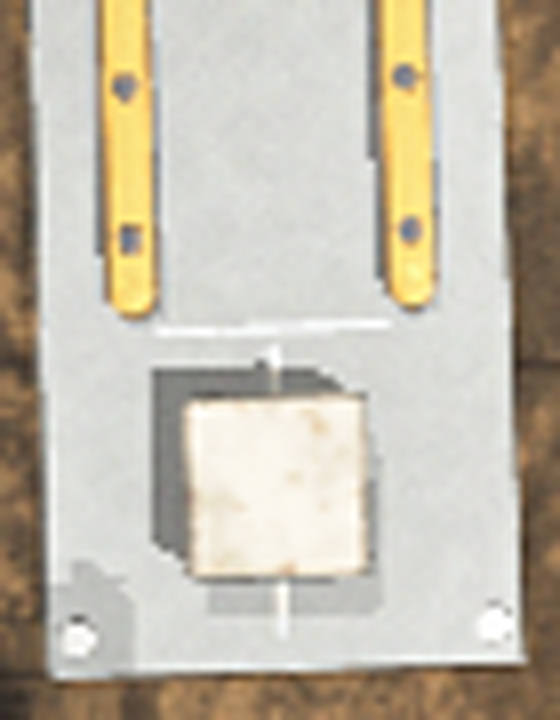

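The block is now central (top-crop face 184–368 about the line at 279, so about 0 ± 1 mm after height correction) and square within 1°. I go behind it, descend, and tilt 3° tip-first.

Call:
send_rows(moves=[0,-1,0,-1.24,-4.08,0,-0.55,0,-1,0,-1.24,-4.08,0,-0.55,0,-1,0,-1.24,-4.08,0,-0.55,0,0,0,-1.22,-4.08,0,-0.55,0,0,0,0,0,0,-0.55,0,0,0,0,0,-3.6,-0.55,0,0,0,0,0,-3.6,-0.55,0,0,0,0,0,-3.6,-0.55,0,0,0,0,0,-3.6,-0.55,0,0,0,0,0,-0.3,-0.55,0,0,0,0,0,0,-0.55,0,0,0,0,0,0,-0.55])

```text
time_s: 11.25
position: [0.3661, 0.3444, 0.0289]
tcp_rot: [[-0.998, -0.035, 0.055], [-0.035, 0.999, 0.002], [-0.055, -0.0, -0.998]]
force: [0.3, -0.1, 0.8]
opening: 0.225
```

```bash
python3 - <<'E'
from h import *
s=read_state(); print(s["time_s"],s["position"],np.round(s["tcp_rot"],4).tolist(),s["force"])
p,K,R,t=cam("scene"); save(p,"s6.png",(170,150,310,290),5)
E
```

```text
11.25 [0.36611001 0.34442148 0.02888791] [[-0.9979, -0.0349, 0.0549], [-0.0349, 0.9994, 0.0016], [-0.0549, -0.0003, -0.9985]] [ 0.32172049 -0.11574382  0.78551583]
```

View pics/s6.png

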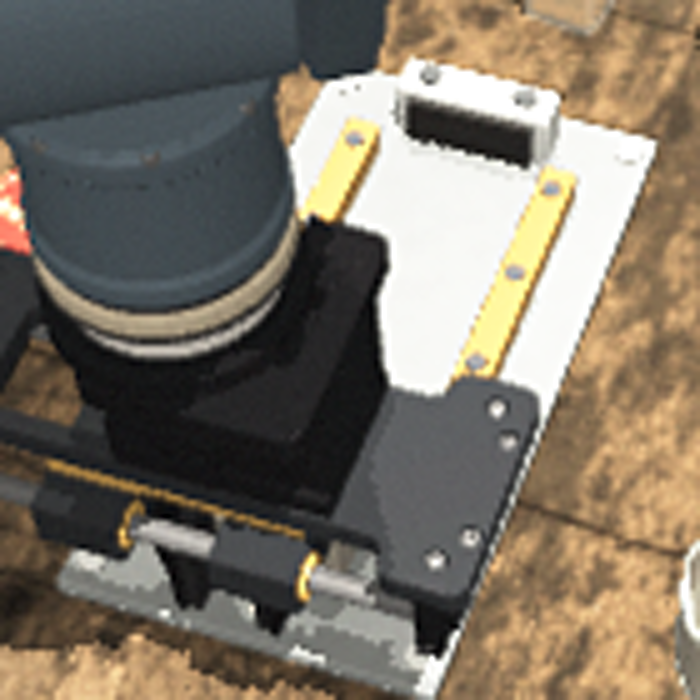

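Call:
send_rows(moves=[0,0,0,0.4,0.014,0,-0.55,0,0,0,0.4,0.014,0,-0.55,0,0,0,0.3,0.01,0,-0.55,0,0,0,0.3,0.01,0,-0.55,0,0,0,0.3,0.01,0,-0.55,0,0,0,0.3,0.01,0,-0.55,0,0,0,0.3,0.01,0,-0.55,0,0,0,0.3,0.01,0,-0.55,0,0,0,0.3,0.01,0,-0.55,0,0,0,0.3,0.01,0,-0.55,0,0,0,0,0,0,-0.55])

```text
time_s: 12.4
position: [0.3908, 0.342, 0.0271]
tcp_rot: [[-0.999, -0.035, 0.04], [-0.035, 0.999, -0.006], [-0.04, -0.007, -0.999]]
force: [-9.4, -1.0, 8.1]
opening: 0.226
```

```bash
python3 - <<'E'
from h import *
s=read_state(); print(s["time_s"],s["position"],s["force"],s["moment"])
p,K,R,t=cam("scene"); save(p,"s7.png",(170,150,310,290),4)
p,K,R,t=cam("top"); save(p,"t7.png",(220,150,320,285),5)
E
```

```text
12.4 [0.39082616 0.3419911  0.02711901] [-9.41185996 -0.99827041  8.12358602] [ 0.06801506  1.51512164 -0.01941003]
```

View pics/s7.png

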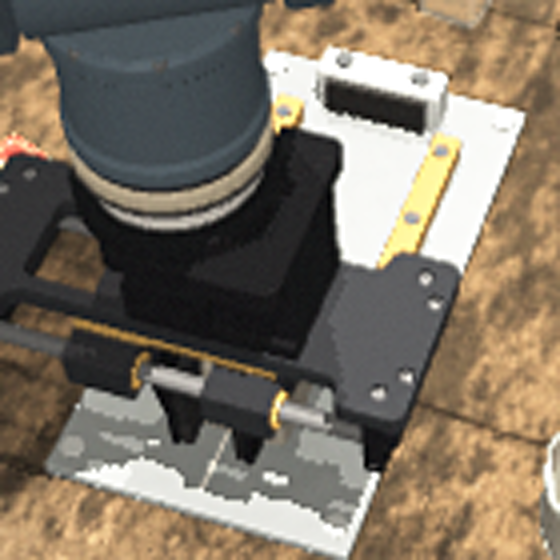

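View pics/t7.png

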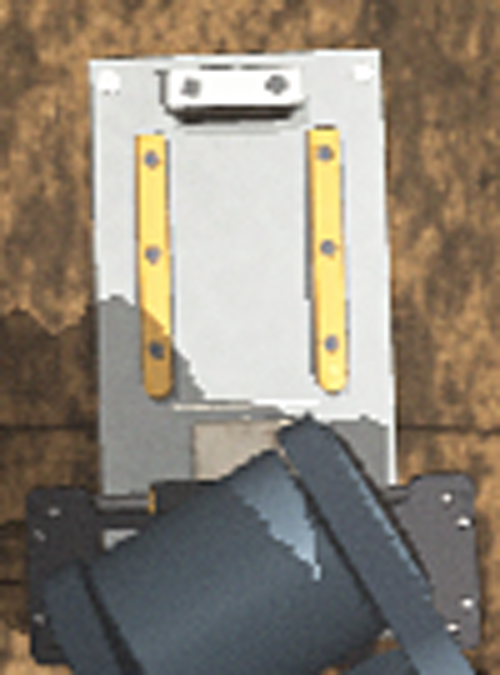

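```bash
python3 - <<'E'
from h import *
p,K,R,t=cam("top"); q=np.clip(p.astype(float)*1.3,0,255).astype(np.uint8); save(q,"t8.png",(240,215,300,260),12)
E
```

```text
(no output)
```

View pics/t8.png

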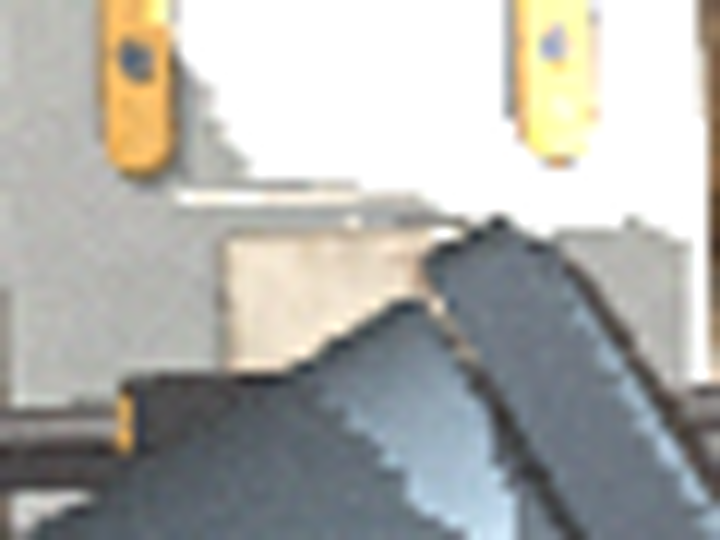

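The hand gives slightly under load. The block moved 13 mm forward but drifted about 2 mm to -y (top-crop front-left corner 225,235). Its leading face is still about 12 mm short of the mouth, so I steer back with a small +y bias.

Call:
send_rows(moves=[0,0,0,0.2,0.07,0.03,-0.55,0,0,0,0.2,0.07,0.03,-0.55,0,0,0,0.2,0.07,0.03,-0.55,0,0,0,0.15,0.07,0.01,-0.55,0,0,0,0,0,0,-0.55])

```text
time_s: 13.05
position: [0.4041, 0.347, 0.0282]
tcp_rot: [[-0.998, -0.035, 0.051], [-0.035, 0.999, -0.001], [-0.051, -0.003, -0.999]]
force: [-3.4, -1.0, -2.2]
opening: 0.227
```

```bash
python3 - <<'E'
from h import *
s=read_state(); print(s["time_s"],s["position"],s["force"],s["moment"])
p,K,R,t=cam("top"); q=np.clip(p.astype(float)*1.3,0,255).astype(np.uint8); save(q,"t9.png",(240,215,300,260),12)
E
```

```text
13.05 [0.40406884 0.34695795 0.02816106] [-3.43172351 -0.96290767 -2.16989718] [-0.06154626  0.45024328 -0.04304472]
```

View pics/t9.png

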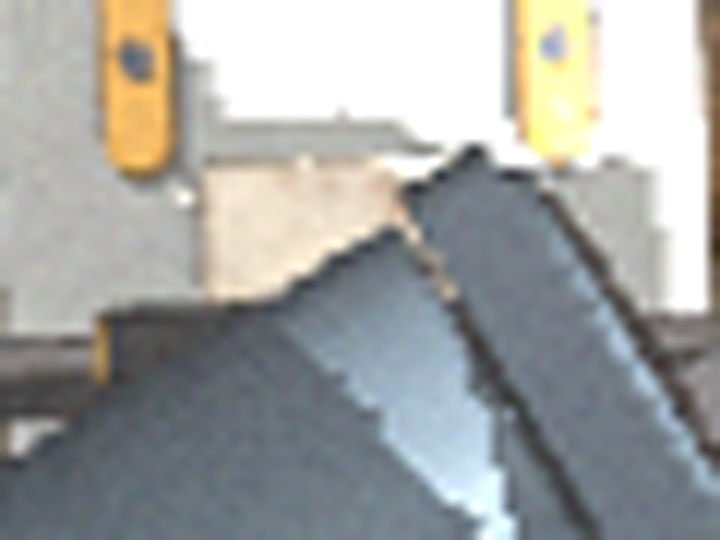

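```bash
cat > lane.py <<'E'
from h import *
import sys
p,K,R,t=cam("top"); Q=np.array([.46626,.34638,.0352]); c,s=np.cos(Q[2]),np.sin(Q[2])
def L(uv,sc,o,z):
    w=ray(K,R,t,(np.array(uv)+.5)/sc-.5+np.array(o),z); d=w[:2]-Q[:2]; return np.round([(c*d[0]+s*d[1])*1e3,(-s*d[0]+c*d[1])*1e3],1)
E
python3 - <<'E'
from lane import *
o=(240,215)
print("block FL",L((203,165),12,o,.056),"left edge low",L((208,295),12,o,.056))
print("prev FL",L((225,235),12,o,.056))
print("t5 corners",[L(q,8,(235,190),.056) for q in [(184,403),(364,397),(368,573),(192,578)]])
print("rail L inner",L((176,100),12,o,.022),"rail R inner",L((517,100),12,o,.022), "tips",L((140,175),12,o,.022),L((560,165),12,o,.022))
E
```

```text
block FL [ 0.  27.3] left edge low [-24.6  27.2]
prev FL [-13.3  23.6]
t5 corners [array([-26.5,  25.7]), array([-26.6, -25.3]), array([-76.1, -24.7]), array([-75.8,  25. ])]
rail L inner [14.9 33.7] rail R inner [ 12.6 -32.7] tips [ 0.6 41.1] [ -0.4 -40.6]
```

The block's front is at the mouth and its left edge is parallel to the lane at y = 27.2 (apparent half-width 25.3), so it sits about +1.5 mm with the rails ~6 mm clear. I carry on in short steps.

Call:
send_rows(moves=[0,0,0,0.2,-0.01,0,-0.55,0,0,0,0.2,-0.01,0,-0.55,0,0,0,0.2,-0.01,0,-0.55,0,0,0,0.2,0,0,-0.55,0,0,0,0.2,0,0,-0.55,0,0,0,0.2,0,0,-0.55,0,0,0,0,0,0,-0.55])

```text
time_s: 13.85
position: [0.4171, 0.3471, 0.0286]
tcp_rot: [[-0.998, -0.035, 0.053], [-0.035, 0.999, 0.0], [-0.053, -0.001, -0.999]]
force: [-3.4, -0.3, -1.8]
opening: 0.229
```

```bash
python3 - <<'E'
from h import *
s=read_state(); print(s["time_s"],s["position"],s["force"],s["moment"])
p,K,R,t=cam("top"); q=np.clip(p.astype(float)*1.3,0,255).astype(np.uint8); save(q,"t10.png",(240,205,300,250),12)
E
```

```text
13.85 [0.41710255 0.34713513 0.02861856] [-3.39238947 -0.31908117 -1.84784335] [0.07886066 0.4829966  0.02889222]
```

View pics/t10.png

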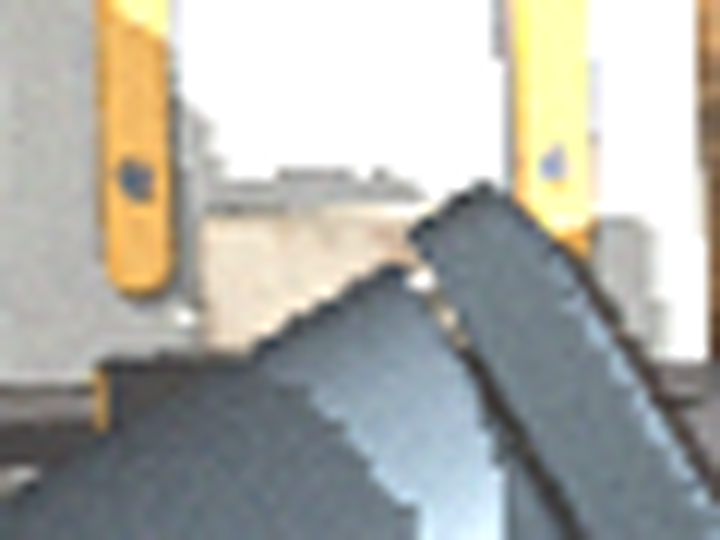

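Call:
send_rows(moves=[0,0,0,0.3,0,0,-0.55,0,0,0,0.3,0,0,-0.55,0,0,0,0.3,0,0,-0.55,0,0,0,0.3,0.01,0,-0.55,0,0,0,0.3,0.01,0,-0.55,0,0,0,0.3,0.01,0,-0.55,0,0,0,0.3,0.01,0,-0.55,0,0,0,0.3,0.01,0,-0.55,0,0,0,0.3,0.01,0,-0.55,0,0,0,0,0,0,-0.55])

```text
time_s: 14.9
position: [0.4445, 0.3478, 0.0286]
tcp_rot: [[-0.998, -0.035, 0.054], [-0.035, 0.999, 0.001], [-0.054, -0.001, -0.999]]
force: [-3.0, 0.2, -1.7]
opening: 0.223
```

```bash
python3 - <<'E'
from h import *
s=read_state(); print(s["time_s"],s["position"],s["force"],s["moment"])
p,K,R,t=cam("top"); q=np.clip(p.astype(float)*1.3,0,255).astype(np.uint8); save(q,"t11.png",(240,190,300,235),12)
p,K,R,t=cam("scene"); save(p,"s11.png",(170,150,310,290),4)
E
```

```text
14.9 [0.44447541 0.34777929 0.02863043] [-3.02555793  0.15456376 -1.68498443] [0.0567934  0.44049144 0.01519739]
```

View pics/t11.png

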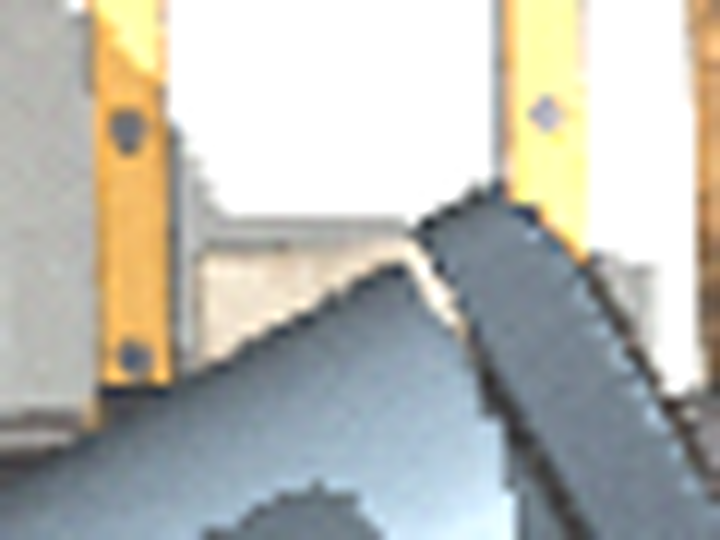

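View pics/s11.png

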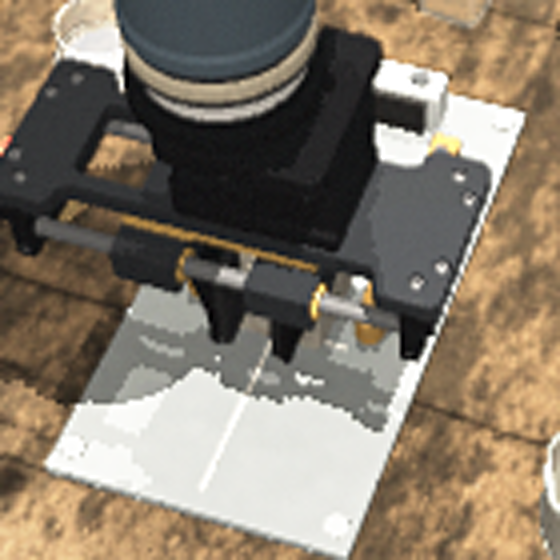

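```bash
python3 - <<'E'
from lane import *
print(L((203,212),12,(240,205),.056),L((198,248),12,(240,190),.056),L((201,355),12,(240,190),.056),"railL",L((168,250),12,(240,190),.022),"R",L((505,150),12,(240,190),.022))
E
```

```text
[13.9 26.9] [41.3 27. ] [20.9 27.1] railL [44.3 34.3] R [ 61.6 -32.1]
```

Front at x = 41, left edge at 27.0 with the rails at +34.3/-32.1, so the block is centred within about 1 mm and parallel. I continue 56 mm down the lane.

Call:
send_rows(moves=[0,0,0,0.35,0.011,0,-0.55,0,0,0,0.35,0.011,0,-0.55,0,0,0,0.35,0.011,0,-0.55,0,0,0,0.35,0.011,0,-0.55,0,0,0,0.35,0.011,0,-0.55,0,0,0,0.35,0.011,0,-0.55,0,0,0,0.35,0.011,0,-0.55,0,0,0,0.35,0.011,0,-0.55,0,0,0,0,0,0,-0.55])

```text
time_s: 15.95
position: [0.4704, 0.3482, 0.0287]
tcp_rot: [[-0.998, -0.035, 0.05], [-0.035, 0.999, -0.001], [-0.05, -0.003, -0.999]]
force: [-6.0, -1.2, 1.3]
opening: 0.227
```

```bash
python3 - <<'E'
from h import *
s=read_state(); print(s["time_s"],s["position"],s["force"],s["moment"])
p,K,R,t=cam("top"); q=np.clip(p.astype(float)*1.3,0,255).astype(np.uint8); save(q,"t12.png",(240,175,300,220),12)
E
```

```text
15.95 [0.47037436 0.34819785 0.02871249] [-5.95299012 -1.19049885  1.31892939] [-0.07546531  0.79300269  0.00478151]
```

View pics/t12.png

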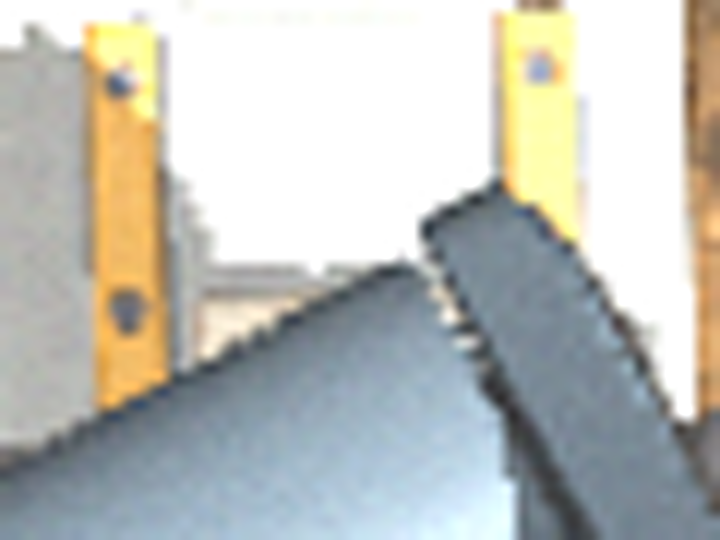

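Call:
send_rows(moves=[0,0,0,0.35,0.015,0.01,-0.55,0,0,0,0.35,0.015,0.01,-0.55,0,0,0,0.35,0.015,0.01,-0.55,0,0,0,0.35,0.015,0.01,-0.55,0,0,0,0.35,0.012,0,-0.55,0,0,0,0.35,0.012,0,-0.55,0,0,0,0.35,0.012,0,-0.55,0,0,0,0.35,0.012,0,-0.55,0,0,0,0,0,0,-0.55])

```text
time_s: 16.9
position: [0.5006, 0.3497, 0.029]
tcp_rot: [[-0.998, -0.035, 0.054], [-0.035, 0.999, 0.001], [-0.054, -0.001, -0.999]]
force: [-2.1, -0.0, -2.1]
opening: 0.219
```

```bash
python3 - <<'E'
from h import *
s=read_state(); print(s["time_s"],s["position"],s["force"],s["moment"])
p,K,R,t=cam("top"); save(p,"t13.png",(240,160,300,205),12)
E
```

```text
16.9 [0.50064395 0.3497113  0.02901762] [-2.05917672 -0.04599149 -2.07988784] [0.08128779 0.46155499 0.039701  ]
```

View pics/t13.png

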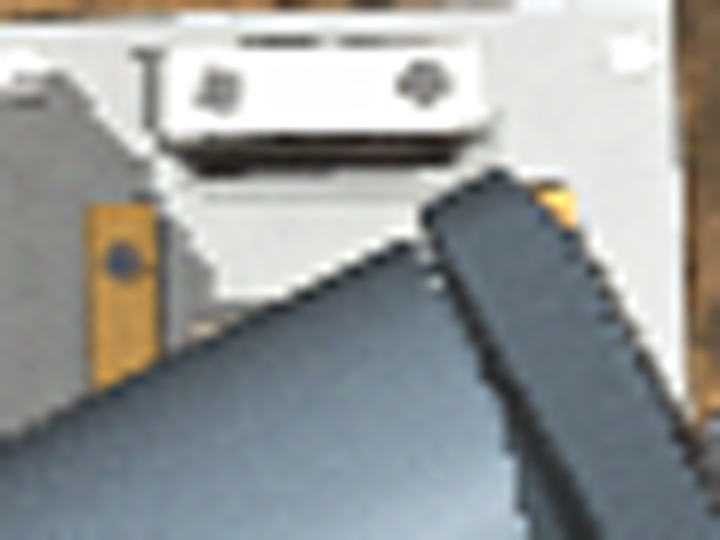

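Still parallel, with a steady gap to the left rail (crop 160 against 190). About 33 mm remain.

Call:
send_rows(moves=[0,0,0,0.35,0.012,0,-0.55,0,0,0,0.35,0.012,0,-0.55,0,0,0,0.35,0.012,0,-0.55,0,0,0,0.35,0.012,0,-0.55,0,0,0,0.35,0.012,0,-0.55,0,0,0,0.35,0.012,0,-0.55,0,0,0,0.3,0.01,0,-0.55,0,0,0,0.3,0.01,0,-0.55,0,0,0,0.2,0.007,0,-0.55,0,0,0,0,0,0,-0.55])

```text
time_s: 17.95
position: [0.528, 0.3505, 0.029]
tcp_rot: [[-0.998, -0.035, 0.051], [-0.035, 0.999, -0.0], [-0.051, -0.002, -0.999]]
force: [-3.7, -0.4, 0.8]
opening: 0.227
```

```bash
python3 - <<'E'
from h import *
s=read_state(); print(s["time_s"],s["position"],s["force"],s["moment"])
p,K,R,t=cam("top"); save(p,"t14.png",(240,160,300,205),12)
E
```

```text
17.95 [0.52795892 0.35047114 0.02904228] [-3.73098682 -0.3712804   0.78854519] [ 0.02963815  0.70904465 -0.03218987]
```

View pics/t14.png

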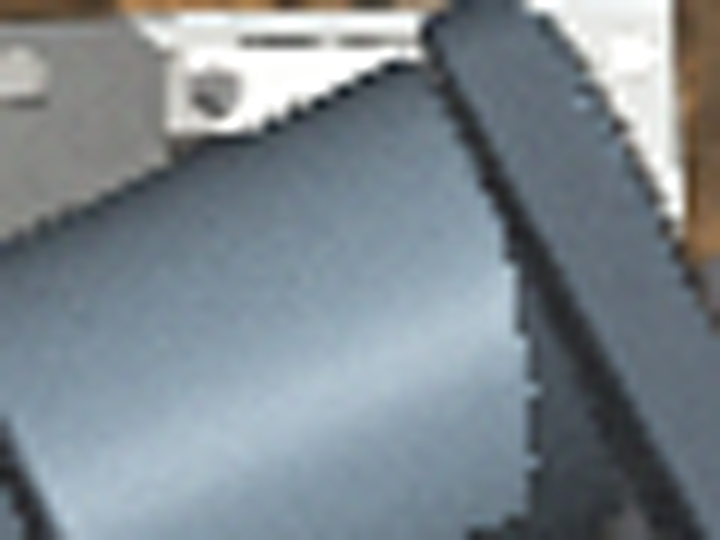

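Call:
send_rows(moves=[0,0,0,0.15,0.005,0,-0.55,0,0,0,0.15,0.005,0,-0.55,0,0,0,0.15,0.005,0,-0.55,0,0,0,0,0,0,-0.55])

```text
time_s: 18.4
position: [0.5322, 0.3506, 0.029]
tcp_rot: [[-0.998, -0.035, 0.051], [-0.035, 0.999, -0.0], [-0.051, -0.002, -0.999]]
force: [-5.9, 0.2, 0.4]
opening: 0.225
```

Call:
send_rows(moves=[0,0,0,0.1,0.004,0,-0.55,0,0,0,0.1,0.004,0,-0.55,0,0,0,0,0,0,-0.55])

```text
time_s: 18.7
position: [0.534, 0.3507, 0.029]
tcp_rot: [[-0.998, -0.035, 0.051], [-0.035, 0.999, -0.001], [-0.051, -0.002, -0.999]]
force: [-5.9, 0.3, 0.9]
opening: 0.223
```

Call:
send_rows(moves=[0,0,0,0.1,0.004,0,-0.55,0,0,0,0.1,0.004,0,-0.55,0,0,0,0,0,0,-0.55])

```text
time_s: 19.0
position: [0.5347, 0.3507, 0.029]
tcp_rot: [[-0.998, -0.035, 0.048], [-0.035, 0.999, -0.001], [-0.048, -0.003, -0.999]]
force: [-8.3, -0.8, 2.8]
opening: 0.227
```

Call:
send_rows(moves=[0,0,0,0.1,0.004,0,-0.55,0,0,0,0.1,0.004,0,-0.55,0,0,0,0,0,0,-0.55])

```text
time_s: 19.3
position: [0.5347, 0.3507, 0.029]
tcp_rot: [[-0.998, -0.035, 0.044], [-0.035, 0.999, -0.002], [-0.044, -0.003, -0.999]]
force: [-10.6, 0.4, 6.5]
opening: 0.221
```

The hand stopped at x = 0.5347 with the force rising, so the block is on the stop. I back straight off, lift, and look.

Call:
send_rows(moves=[0,0,0,-0.7,-0.025,0,-0.55,0,0,0,-1,-0.035,0,-0.55,0,0,0,-2,-0.07,0,-0.55,0,0,0,-1,0,2,-0.55,0,1,0,0,0,4,-0.55,0,1,0,0,0,4,-0.55,0,1,0,-2,0,4,-0.55,0,0,0,-3,4,0,-0.55,0,0,0,-2,4,0,-0.55,0,0,0,0,4,0,-0.55,0,0,0,0,4,0,-0.55,0,0,0,0,0,0,-0.55])

```text
time_s: 20.5
position: [0.4232, 0.5155, 0.1701]
tcp_rot: [[-0.999, -0.039, 0.007], [-0.039, 0.999, 0.007], [-0.007, 0.007, -1.0]]
force: [-0.4, -0.5, -0.1]
opening: 0.225
```

```bash
python3 - <<'E'
from h import *
s=read_state(); print(s["time_s"],s["position"],s["force"])
p,K,R,t=cam("top"); save(p,"t15.png",(235,155,305,235),9)
p,K,R,t=cam("scene"); save(p,"s15.png",(190,150,310,250),6)
E
```

```text
20.5 [0.42316289 0.51550754 0.17011763] [-0.42981094 -0.51755814 -0.09653767]
```

View pics/t15.png

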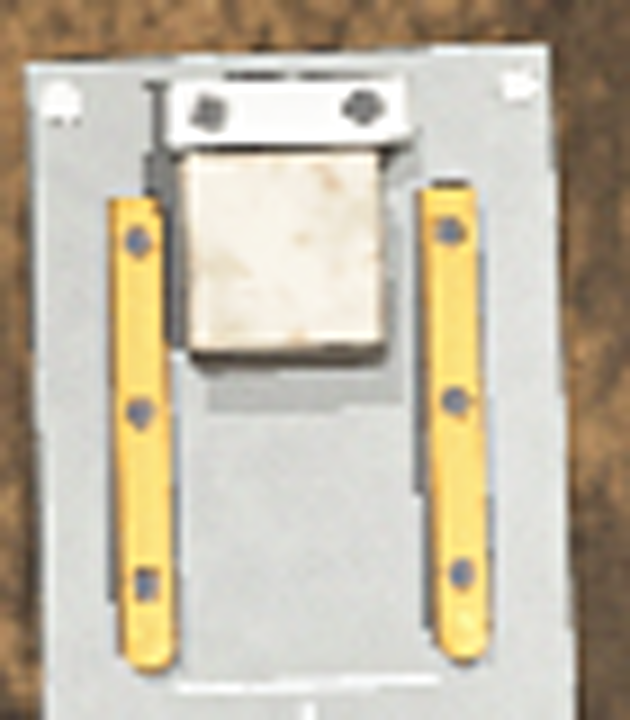

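View pics/s15.png

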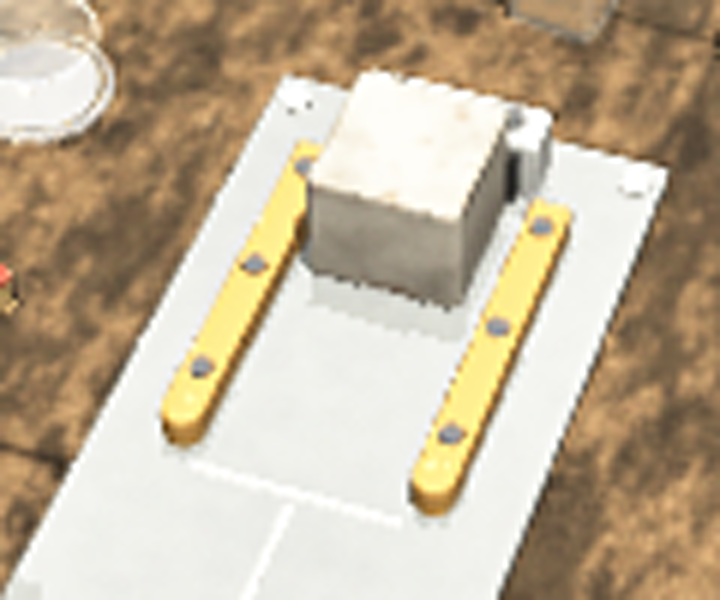

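```bash
python3 - <<'E'
from lane import *
o=(235,155)
c4=[L(q,9,o,.056) for q in [(180,153),(380,150),(383,342),(190,350)]]
print(c4,np.mean(c4,0), "stop top edge",L((190,148),9,o,.034),L((390,140),9,o,.034))
p2,*_=cam("scene"); save(p2,"s16.png"); s=read_state(); print(s["time_s"],s["force"])
E
```

```text
[array([130.5,  27.6]), array([129.4, -23.4]), array([ 80.1, -22.4]), array([79.8, 26.6])] [104.95   2.1 ] stop top edge [135.4  25.9] [135.6 -26.1]
20.7 [-0.31506943  0.30188721  0.76097338]
```

View pics/s16.png

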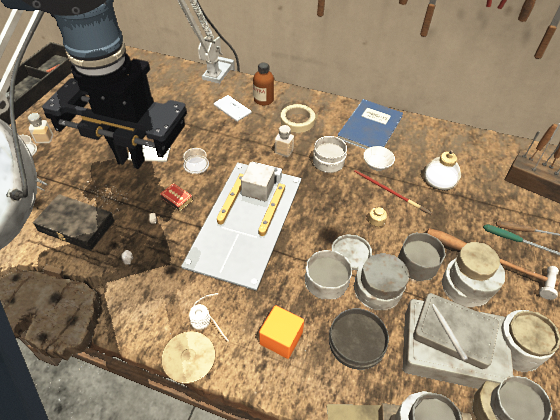

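Top-camera fit: the block's centre is at lane x = 105.0 (home is 105), y = +2.1 mm, and it is square. The bystanders match the first picture: matchbox (177,196), cup (195,160), chalk (152,217), vial (284,140), weight (378,214), tin (330,153). The hand is clear, so I hand in.

```bash
python3 -c "
from rig import hand_in; print(hand_in())"
```

```text
the job is handed in; nothing more can be done
None
```

I pushed the block sideways onto the centre line in two pushes. I then pushed it from behind with both fingertips, down the lane until it stopped against the rubber, backed off and handed in at about 20.7 s.

- **Position:** the top camera puts the block's centre at lane x = 105.0 mm, which is home. It is about 2 mm off the centre line and square within about 1.5°.
- **On the stop:** the hand stopped at x = 0.5347 m while the push force rose from about 6 N to 10.6 N.
- **Rails:** I saw no contact. The smallest gap I measured was about 5.5 mm, but the hand hid the block for the last 30 mm. The side force stayed within about 1 N there.
- **Hand and bystanders:** the hand ended clear of everything. The bystanders look unmoved by eye; I did not measure them.

**Disagreements and drift:**
- The two cameras differ by about 2 mm on where the plate lies sideways, so I measured block against plate within each camera.
- Fitting the block in the oblique view left errors of up to 2.6 px, so I relied on the top view.
- At the start of the push the hand gave under load and the block drifted about 2 mm. I corrected this before it entered the lane.

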